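# Square up a row of electrolyser cell modules

### The job

Line up the four cell modules in a tight, square row in the corner of the aluminium angle so that a feed manifold will fit over their hose ports: each with its end flush against the long rail and its hose port at the end away from that rail, side against side with no gaps. The three plain modules come first, in any order, starting against the short stop; the one with the round gauge closes the row at its open end. Keep the modules upright and leave everything else on the bench where it is.

Things in the scene. Friction and masses are not known exactly. Their poses are not given: they have to be found in the camera images.
- jig: Aluminium L-shaped angle fixed on the bench. Origin: inner corner, at bench level. Long rail: 280 mm from the corner along +y, inner face at x = 0. Short stop: 100 mm from the corner along -x (roughly towards the robot), inner face at y = 0. Rails 16 mm wide, 18 mm high. The row is built inside (x < 0, y > 0), on the bench; a thin grey sheet marks the area.
- gauge_module: The cell module with the round gauge: grey and steel, body 100 (x) x 48 (y) x 32 (z) mm, a brass hose port (16 mm wide, 18 mm high) upright on its top, 33 mm from the centre towards its own -x end. Origin: centre of the underside; x along the length, z up. 0.2 kg, loose. Gauge: on top, 36 mm across, 21 mm high, 12 mm from the centre towards +x.
- module_a: A plain cell module (one of three alike): grey and steel, body 100 (x) x 48 (y) x 32 (z) mm, a brass hose port (16 mm wide, 18 mm high) upright on its top, 33 mm from the centre towards its own -x end. Origin: centre of the underside; x along the length, z up. 0.2 kg, loose.
- module_b: A plain cell module (one of three alike): grey and steel, body 100 (x) x 48 (y) x 32 (z) mm, a brass hose port (16 mm wide, 18 mm high) upright on its top, 33 mm from the centre towards its own -x end. Origin: centre of the underside; x along the length, z up. 0.2 kg, loose.
- module_c: A plain cell module (one of three alike): grey and steel, body 100 (x) x 48 (y) x 32 (z) mm, a brass hose port (16 mm wide, 18 mm high) upright on its top, 33 mm from the centre towards its own -x end. Origin: centre of the underside; x along the length, z up. 0.2 kg, loose.
- gauge_module_port (a point): Top centre of the hose port of gauge_module, at (-33, 0, 50) mm in the module's frame.
- module_a_port (a point): Top centre of the hose port of module_a, at (-33, 0, 50) mm in the module's frame.
- module_b_port (a point): Top centre of the hose port of module_b, at (-33, 0, 50) mm in the module's frame.
- module_c_port (a point): Top centre of the hose port of module_c, at (-33, 0, 50) mm in the module's frame.
- dish: Bystander: White ceramic bowl, 66 mm across, 40 mm high. Origin at the centre of its underside.
- jar: Bystander: Small amber jar, 38 mm across, 52 mm high. Origin at the centre of its underside.
- fitting: Bystander: Turned brass pipe fitting, 38 mm across, 42 mm high. Origin at the centre of its underside.
- bottle: Bystander: White plastic bottle, 70 mm across, 170 mm high. Origin at the centre of its underside.
- wrench: Bystander: Steel wrench, 170 mm long, lying flat along its own x.
- meter: Bystander: Blue hand-held meter lying flat, 75 x 140 x 38 mm. Origin at the centre of its underside.
- tape: Bystander: Roll of black tape lying flat, 84 mm across, 22 mm high. Origin at the centre of its underside.

How it is judged (in metres and radians):
At the end, for the whole second after the job is handed in: All four flat and at rest, square within 0.05 rad, ports away from the long rail, centres 47-55 mm from it. From the short stop: plain ones, one each, centred at 24, 72 and 120 mm, the gauge module at 168 mm (-4 to +3, +4.5, +6, +7.5 mm) (x of gauge_module in the frame of jig between -0.055 and -0.047 m and angle between the y axis of each of gauge_module, module_a, module_b, module_c and the y axis of jig, either way round below 0.05 rad and x of each of gauge_module_port, module_a_port, module_b_port, module_c_port in the frame of jig below -0.07 m and angle between each of gauge_module, module_a, module_b, module_c's own z axis and vertical below 0.05 rad and linear speed of each of gauge_module, module_a, module_b, module_c below 0.02 m/s and x of module_a in the frame of jig between -0.055 and -0.047 m and x of module_b in the frame of jig between -0.055 and -0.047 m and x of module_c in the frame of jig between -0.055 and -0.047 m and y of gauge_module in the frame of jig between 0.164 and 0.1755 m and (y of module_a in the frame of jig between 0.02 and 0.027 m or y of module_a in the frame of jig between 0.068 and 0.0765 m or y of module_a in the frame of jig between 0.116 and 0.126 m) and (y of module_b in the frame of jig between 0.02 and 0.027 m or y of module_b in the frame of jig between 0.068 and 0.0765 m or y of module_b in the frame of jig between 0.116 and 0.126 m) and (y of module_c in the frame of jig between 0.02 and 0.027 m or y of module_c in the frame of jig between 0.068 and 0.0765 m or y of module_c in the frame of jig between 0.116 and 0.126 m)); the robot touches nothing.
It fails at once if a bystander (dish, jar, fitting, bottle, wrench, meter, tape) is moved more than 20 mm (distance of any of dish, jar, fitting, bottle, wrench, meter, tape from where it was at the start of the episode above 0.02 m).
It fails at once if a bystander is tipped over (angle between any of dish, jar, fitting, bottle, wrench, meter, tape's own z axis and vertical above 0.5 rad).
It fails at once if a module is tipped over (angle between any of gauge_module, module_a, module_b, module_c's own z axis and vertical above 0.7 rad).
It also fails if it takes over 72 s, if anything falls off the work surface, if the arm or the gripper's body presses on something with over 40 N, if the wrist force passes 120 N, or if a joint passes its speed limit or range.

### The arm

A 6-joint arm with a two-finger parallel gripper is mounted at the origin on the work surface. World frame = base frame: x ahead of the robot, y to its left, z up, the work surface at z = 0. Lengths are in m, angles in degrees, forces in N, time in s.
With the tool pointing down it reaches from about 0.35 to 0.975 m from the base axis. Payload 4.9 kg.
Tool frame: the origin (TCP) lies at the very end of the fingers, on their centre line; the grasp point (between the pads) lies 19 mm behind it; z points along the fingers, y is the line along which they close (so a half turn about z gives the same grasp; the last joint's range is limited). The gripper opens to 85 mm and grips with 20 to 120 N. Pads are 22 mm wide; open, the fingers measure 114 mm over their backs; the gripper's body (76 mm by 85 mm) begins 54 mm behind the grasp point. The pads swing forward as they close: fully open they stand 13 mm farther back than shut.
Start: joints at [66.177, 3.019, 92.412, -0, 84.569, -6.818], TCP at [0.183, 0.598, 0.231] pointing down, gripper open.
Joint ranges: [-172.51, 172.51], [-57.92, 126.97], [3.15, 148.05], [-58.71, 238.71], [5.1, 150.11], [-179.66, 179.66]. Speed limits (degrees/s): [147.25, 147.25, 180, 180, 180, 180].

### API

Orientations are given as a 3x3 rotation matrix whose columns are the frame's x, y, z axes.
In Python, from workcell import * gives the robot as it stands.
- The arm moves only by the tool drive_tool, never from a script. Its argument "commands" is a list of rows, each a list of 5 numbers: the shift along the tool's x, y, z each as a share of 0.1 m, from -1 to 1, then the turn about the tool's z as a share of 180 degrees, from -1 to 1, then the opening, from 0 (shut) to 1 (fully open). In form: [[dx, dy, dz, turn, grip], ...]. A call has 1 to 8 rows; each row is the pose to reach, as a shift and turn from the pose commanded when the call began, along the tool's axes at that moment, turning the shorter way round; what a row does not reach only later rows make up. A row lasts 1/10 s, in which the tool goes at most 50 mm and 8.59 degrees, less where a joint would pass 70% of its speed; a pose out of reach is approached as far as the arm can. A call with a number of a shift or a turn outside -1 to 1 is refused whole. A call with a gripper value outside its range is refused whole. The fingers move at their own pace and stop on an object; "force" is the grip in N (left out, the last holds). Time passes only in rows, so rows that repeat a pose let the fingers close. It gives the time, the measured TCP pose, the force, the opening and the grip force at its end, in the units of the state.
- observe(): the state, without advancing time (a new reading comes with each control period).
- grab_frame(name): name is "scene" or "top"; returns a dict with "img" (384x512x3 uint8, red, green, blue), "mtx" (3x3 intrinsics, pixels), "k1" (the pictures are not rectified: a ray, as slopes to the right and down, at radius r is drawn at 1 + k1 r^2 times it, then the intrinsics apply), "rvec" (rotation vector, rad) and "tvec" (3), from world to camera coordinates, as OpenCV has them. Camera axes: x right, y down, z forward; pixel columns grow to the right and rows downward; lengths in m; the calibration is good to about 2 mm. A picture is of the moment at which its call begins. There is no depth.
- sign_off(): hands the job in; it is judged then, once.
The state is a dict: "time": time; "q": joint angles; "joint_vel": joint speeds; "tau": joint torques, N m; "tcp_pos": TCP position; "orientation": TCP orientation; "contact_force": force on the tool from outside, world axes, zero at the start; "wrist_torque": the same for the moment, N m; "finger_gap": finger opening in m; "finger_force": force on a finger pad.
Only numpy, scipy, OpenCV 4.12 (cv2) and the standard library are available. Lean on these libraries where they do the work, as an engineer would, in place of code of your own. Each camera call takes 0.05 s, during which the arm holds its last target. There are 200 camera calls.

## Working session

There is one attempt and no reset: what is moved stays moved. The work goes in short steps, Python scripts to look and compute and a tool call to move; the robot and the scene stay as the last step left them, time stands still between calls to the robot, and variables do not carry over. Pictures are saved under pics/ and viewed, at most 10 in all, crops included, and the job is handed in when it is done.

Besides the shell and the picture viewer there is one more tool, called after "Request:" by a JSON object that holds its "name" and its "arguments". drive_tool: Moves the arm, as the interface text tells. Shift numbers are shares of 0.1 m and turn numbers shares of 180 degrees, none past 1 either way. Its arguments: {"type":"object","properties":{"commands":{"type":"array"},"force":{"type":"number"}},"required":["commands"]}

```bash
ls; mkdir -p pics; cat > h.py <<'E'
from workcell import *
import numpy as np, cv2
def snap(cam,name):
    f=grab_frame(cam); np.savez('pics/'+name+'.npz',**f)
    im=cv2.cvtColor(f['img'],cv2.COLOR_RGB2BGR)
    cv2.imwrite('pics/'+name+'.png',cv2.resize(im,(800,600),interpolation=cv2.INTER_CUBIC)); return f
def ground(f,uv,z):
    uv=np.atleast_2d(np.array(uv,float)); K=np.array(f['mtx']); d=(uv-K[:2,2])/[K[0,0],K[1,1]]
    s=d.copy()
    for _ in range(20): s=d/(1+float(f['k1'])*(s**2).sum(1,keepdims=True))
    R=cv2.Rodrigues(np.array(f['rvec'],float))[0]; t=np.array(f['tvec'],float).ravel()
    C=-R.T@t; r=np.c_[s,np.ones(len(s))]@R
    z=np.broadcast_to(z,len(s)); return C+r*((z-C[2])/r[:,2])[:,None]
def proj(f,P):
    P=np.atleast_2d(P); R=cv2.Rodrigues(np.array(f['rvec'],float))[0]; c=P@R.T+np.array(f['tvec']).ravel()
    s=c[:,:2]/c[:,2:]; s=s*(1+float(f['k1'])*(s**2).sum(1,keepdims=True)); K=np.array(f['mtx'])
    return s*[K[0,0],K[1,1]]+K[:2,2]
E
python3 - <<'E'
from h import *
s=observe();print(s['tcp_pos'],s['orientation'],s['time'],s['finger_gap'])
for c in('top','scene'):
    f=snap(c,c+'0');print(f['mtx'],f['k1'],f['rvec'],f['tvec'])
E
```

```text
pics
[0.18253401 0.59709969 0.23006547] [[-9.56292076e-01  2.92411979e-01 -8.37291456e-04]
 [ 2.92413074e-01  9.56290223e-01 -1.89811898e-03]
 [ 2.45660906e-04 -2.05999111e-03 -9.99997848e-01]] 0.0 0.08520577638216964
[[455.03889818   0.         260.59077491]
 [  0.         455.03889818 190.38126474]
 [  0.           0.           1.        ]] -0.12525308007803498 [ 2.17261939 -2.04777861  0.21310463] [0.00161312 0.53795521 1.44779553]
[[476.55883347   0.         252.09178951]
 [  0.         476.55883347 192.07645725]
 [  0.           0.           1.        ]] -0.18573296548340745 [ 0.92998116  2.36244474 -1.18875214] [ 0.35187215 -0.17256253  1.54263264]
```

View pics/top0.png

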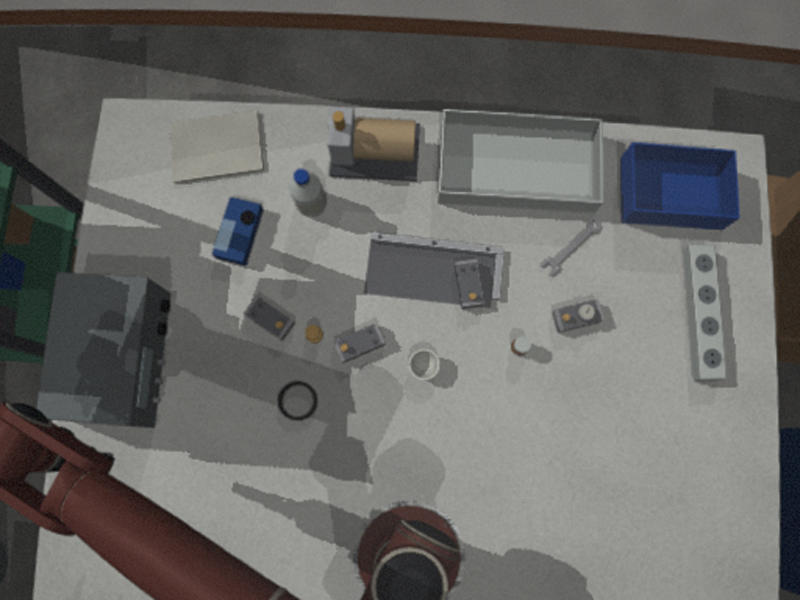

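View pics/scene0.png

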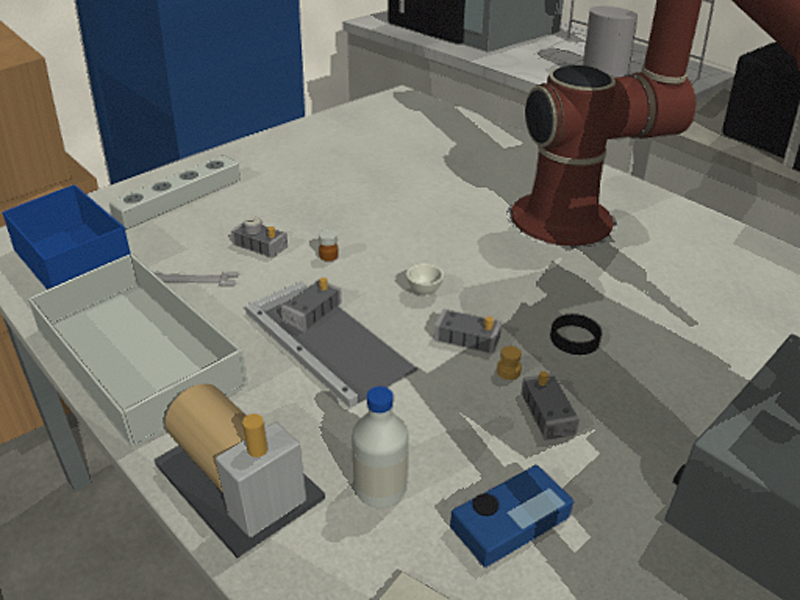

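The top view shows the jig (corner near (500,258), long rail running left). One plain module is already partly in the jig at (470,284), with its port down, away from the rail. The other plain modules are at (269,317) and (360,343), and the gauge module is at (577,315). I'll enlarge this area.

```bash
python3 - <<'E'
from h import *
im=cv2.cvtColor(np.load('pics/top0.npz')['img'],cv2.COLOR_RGB2BGR)
a=cv2.resize(im[140:240,150:280],None,fx=6,fy=6,interpolation=cv2.INTER_CUBIC)
b=cv2.resize(im[140:240,270:400],None,fx=6,fy=6,interpolation=cv2.INTER_CUBIC)
g=lambda x:cv2.convertScaleAbs(x,alpha=1.5)
cv2.imwrite('pics/cA.png',g(a));cv2.imwrite('pics/cB.png',g(b))
E
```

```text
(no output)
```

View pics/cA.png

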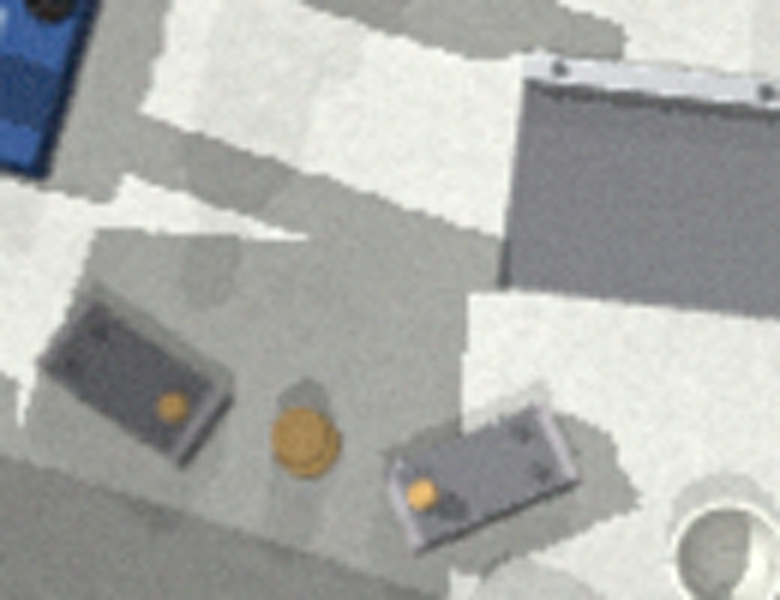

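View pics/cB.png

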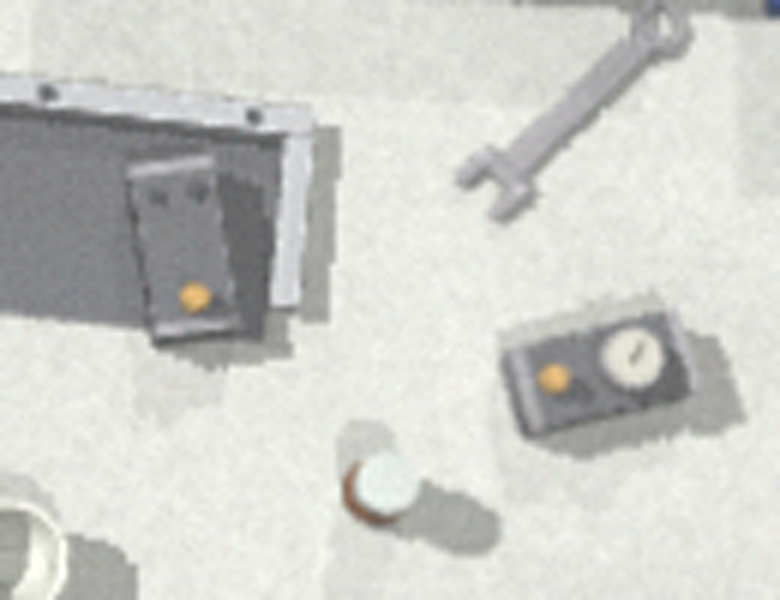

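Approximate pixel readings from the crops are below. I'll fit poses to them and overlay the models.

```bash
cat > fit.py <<'E'
from h import *
from scipy.optimize import least_squares
def w(p,L): # pose (x,y,yaw) local pts -> world
    c,s=np.cos(p[2]),np.sin(p[2]); L=np.asarray(L,float)
    return np.c_[p[0]+c*L[:,0]-s*L[:,1], p[1]+s*L[:,0]+c*L[:,1], L[:,2]]
def fit(f,L,uv,p0,wt=None):
    wt=np.ones(len(L)) if wt is None else np.array(wt)
    r=least_squares(lambda p:((proj(f,w(p,L))-uv)*wt[:,None]).ravel(),p0,loss='soft_l1',x_scale=[.01,.01,.1]); return r.x,r.fun
TOP=np.array([[-50,-24,32],[-50,24,32],[50,24,32],[50,-24,32]])/1e3
BOT=TOP*[1,1,0]; PORT=np.array([[-33,0,50]])/1e3
JIG=np.array([[16,-16,18],[16,280,18],[0,280,18],[-100,0,18],[-100,-16,18],[0,0,18]])/1e3
ca=lambda a:[150,140]+(np.array(a,float)+.5)/6-.5
cb=lambda a:[270,140]+(np.array(a,float)+.5)/6-.5
E
python3 - <<'E'
from fit import *
f=dict(np.load('pics/top0.npz')); fs=dict(np.load('pics/scene0.npz'))
R=cv2.Rodrigues(f['rvec'])[0];print('cam',-R.T@f['tvec'])
juv=np.r_[cb([[313,108]]),ca([[525,55],[525,80]]),cb([[272,308],[298,308],[285,138]])]
g=ground(f,juv,.018);print(g)
pj,e=fit(f,JIG,juv,[*g[5][:2],0]);print('jig',pj,e.round(2))
M={}
# order: -50-24,-50+24,50+24,50-24 (port end first)
for n,uv in dict(m1=ca([[180,465],[230,385],[98,302],[38,362],[173,406]]),
 m2=ca([[390,462],[418,550],[578,480],[540,402],[423,494]]),
 m3=cb([[238,325],[156,338],[130,168],[212,157],[195,297]]),
 g=cb([[503,352],[525,437],[692,395],[668,313],[555,378]])).items():
    port=ground(f,uv[4:],.05)[0]; c=ground(f,uv[:4],.032).mean(0); d=c-port
    p,e=fit(f,np.r_[TOP,PORT],uv,[c[0],c[1],np.arctan2(d[1],d[0])],[.5]*4+[1]); M[n]=p
    print(n,p[:2].round(4),np.degrees(p[2]).round(1),e.reshape(-1,2).round(1).tolist())
np.savez('poses.npz',jig=pj,**M)
def draw(im,f,s,off):
    for n,p in list(M.items())+[('jig',pj)]:
        for L,cl in ([(JIG[[0,1,2,5,3,4]],1)] if n=='jig' else [(TOP,1),(BOT,0)]):
            q=((proj(f,w(p,L))+.5-off)*s-.5)
            cv2.polylines(im,[np.round(q*8).astype(int)],True,[(255,255,0),(0,255,0)][cl],1,cv2.LINE_AA,3)
    return im
T=cv2.cvtColor(f['img'],cv2.COLOR_RGB2BGR)[142:236,152:390]
T=draw(cv2.convertScaleAbs(cv2.resize(T,None,fx=3.36,fy=3.36,interpolation=cv2.INTER_CUBIC),alpha=1.4),f,3.36,[152,142])
S=cv2.cvtColor(fs['img'],cv2.COLOR_RGB2BGR)[130:285,140:380]
S=draw(cv2.convertScaleAbs(cv2.resize(S,None,fx=3.3,fy=3.3,interpolation=cv2.INTER_CUBIC),alpha=1.2),fs,3.3,[140,130])
cv2.imwrite('pics/ovT.png',T);cv2.imwrite('pics/ovS.png',S);print(T.shape,S.shape)
E
```

```text
cam [0.2303068  0.01769382 1.52713981]
[[ 0.67265634 -0.17004671  0.018     ]
 [ 0.6867383   0.12363365  0.018     ]
 [ 0.67176988  0.12257476  0.018     ]
 [ 0.55381192 -0.15034945  0.018     ]
 [ 0.55468686 -0.16509282  0.018     ]
 [ 0.65379319 -0.15446795  0.018     ]]
jig [ 0.65515793 -0.15506915 -0.05680018] [ 0.53  0.71  0.02 -0.08 -0.56  0.17 -0.27 -0.45  0.08  0.08  0.19 -0.37]
m1 [0.4665 0.3328] 90.0 [[3.0, -8.0], [-1.9, 5.7], [-5.6, 11.7], [0.1, -0.3], [0.4, -0.4]]
m2 [0.4231 0.1271] -95.5 [[-0.2, 6.0], [-1.3, -8.4], [0.2, -0.3], [2.2, 13.4], [-0.1, -0.4]]
m3 [ 0.5831 -0.0978] 10.9 [[0.1, 0.2], [-0.1, 0.0], [-0.1, -0.1], [0.0, -0.1], [0.1, -0.0]]
g [ 0.5089 -0.3352] -105.2 [[0.1, 5.1], [0.2, -8.7], [0.4, -0.6], [0.5, 13.0], [-0.6, -0.3]]
(316, 800, 3) (512, 792, 3)
```

View pics/ovT.png

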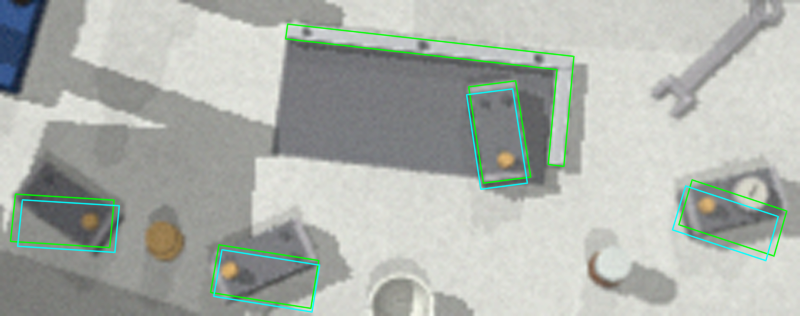

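View pics/ovS.png

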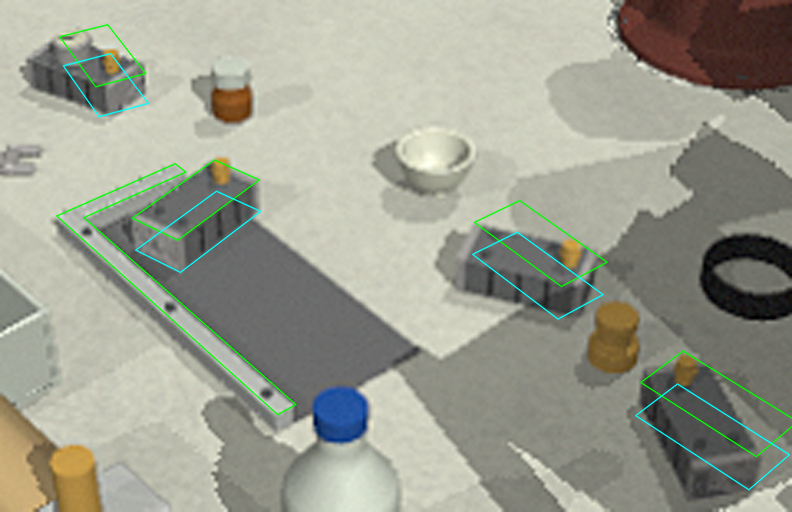

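Module 3 and the jig fit well. I had the corner order mirrored for the other three, so I'll refit those.

```bash
cat > ov.py <<'E'
from fit import *
def draw(im,f,s,off,M):
    for n,p in M.items():
        for L,cl in ([(JIG[[0,1,2,5,3,4]],1)] if n=='jig' else [(TOP,1),(BOT,0)]):
            q=((proj(f,w(p,L))+.5-off)*s-.5)
            cv2.polylines(im,[np.round(q*8).astype(int)],True,[(255,255,0),(0,255,0)][cl],1,cv2.LINE_AA,3)
    return im
def crop(f,box,s,M):
    T=cv2.cvtColor(f['img'],cv2.COLOR_RGB2BGR)[box[1]:box[3],box[0]:box[2]]
    return draw(cv2.convertScaleAbs(cv2.resize(T,None,fx=s,fy=s,interpolation=cv2.INTER_CUBIC),alpha=1.3),f,s,[box[0],box[1]],M)
E
python3 - <<'E'
from ov import *
f=dict(np.load('pics/top0.npz')); fs=dict(np.load('pics/scene0.npz'))
M=dict(np.load('poses.npz'))
for n,uv in dict(m1=ca([[222,388],[178,455],[38,362],[98,302],[173,406]]),
 m2=ca([[418,545],[390,462],[540,402],[578,475],[423,494]]),
 g=cb([[525,430],[503,352],[668,313],[692,390],[555,378]])).items():
    port=ground(f,uv[4:],.05)[0]; c=ground(f,uv[:4],.032).mean(0); d=c-port
    p,e=fit(f,np.r_[TOP,PORT],uv,[c[0],c[1],np.arctan2(d[1],d[0])],[.5]*4+[1]); M[n]=p
    print(n,p[:2].round(4),np.degrees(p[2]).round(1),e.reshape(-1,2).round(1).tolist())
np.savez('poses.npz',**M)
T=np.hstack([crop(f,[152,180,252,236],4,M),crop(f,[340,180,400,236],4,M)])
S=np.hstack([crop(fs,[260,190,380,285],3.4,M),crop(fs,[140,130,210,225],3.4,M)])
W=max(T.shape[1],S.shape[1]); pad=lambda x:cv2.copyMakeBorder(x,0,0,0,W-x.shape[1],0)
O=np.vstack([pad(T),pad(S)]);cv2.imwrite('pics/ov2.png',O);print(O.shape)
E
```

```text
m1 [0.4829 0.3289] 58.7 [[0.6, 0.4], [0.0, 0.6], [-0.1, -0.0], [-0.9, -0.8], [0.1, -0.2]]
m2 [0.441  0.1302] -62.8 [[-0.3, 0.3], [-0.7, 0.6], [0.6, -0.4], [0.3, 0.1], [0.1, -0.3]]
g [ 0.526 -0.335] -73.1 [[0.2, 0.2], [0.1, -0.2], [0.4, -0.3], [0.4, 0.1], [-0.6, 0.1]]
(547, 646, 3)
```

View pics/ov2.png

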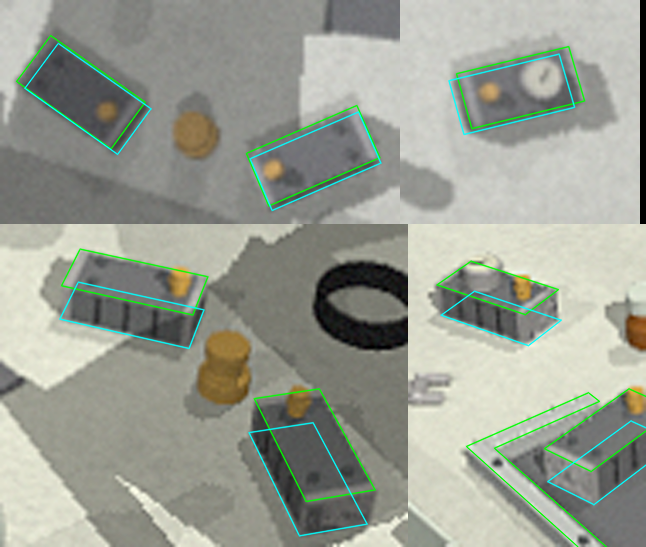

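The fits agree in both views to about 2 mm. Next is a helper that works out the move numbers. I'm taking the module in the jig first.

```bash
cat > go.py <<'E'
from fit import *
P=dict(np.load('poses.npz')); J=P['jig']
def tj(x,y): # jig->world
    return w(J,[[x,y,0]])[0,:2]
def st():
    s=observe();R=s['orientation'];h=np.degrees(np.arctan2(R[1,0],R[0,0]))%360
    p=s['tcp_pos']; d=p[:2]-J[:2]; c,q=np.cos(J[2]),np.sin(J[2])
    print('t %.2f tcp'%s['time'],p.round(4),'head %.1f'%h,'jig',[round(c*d[0]+q*d[1],4),round(-q*d[0]+c*d[1],4)],'gap %.4f'%s['finger_gap'],'ff',np.round(s['finger_force'],1),'F',np.round(s['contact_force'],1))
    return s,h
def go(xy,z,head):
    s,h=st(); R=s['orientation']; a=np.radians(h)
    d=np.array([*xy,z])-s['tcp_pos']; X=np.array([np.cos(a),np.sin(a)]); Y=np.array([np.sin(a),-np.cos(a)])
    t=-((head-h+180)%360-180)/180
    print('shares',np.round([d[:2]@X*10,(d[:2]@Y*10),-d[2]*10],3),'turn %.4f'%t)
E
python3 - <<'E'
from go import *
H=np.degrees(J[2])+180;print('H',H)
for n in('m1','m2','m3','g'):
    p=P[n];d=p[:2]-J[:2];c,q=np.cos(J[2]),np.sin(J[2]);print(n,'jig',c*d[0]+q*d[1],-q*d[0]+c*d[1],np.degrees(p[2]-J[2]))
s,h=st()
go(P['m3'][:2],.12,np.degrees(P['m3'][2])+180)
E
```

```text
H 176.74558915066973
m1 jig -0.19950278440123545 0.47343474622676035 61.90759837217422
m2 jig -0.22998405227526075 0.27261324944628806 -59.567884539255246
m3 jig -0.07515363420388728 0.05309577801214557 14.19556481952642
g jig -0.1187822744258181 -0.18702074420707956 -69.88527879966374
t 0.10 tcp [0.1826 0.5971 0.2302] head 163.0 jig [np.float64(-0.5145), np.float64(0.7242)] gap 0.0852 ff 0.0 F [-0.3  1.  -0.2]
t 0.10 tcp [0.1826 0.5971 0.2302] head 163.0 jig [np.float64(-0.5145), np.float64(0.7242)] gap 0.0852 ff 0.0 F [-0.3  1.  -0.2]
shares [-5.863 -5.474  1.102] turn -0.1553
```

Request:
{"name": "drive_tool", "arguments": {"commands": [[-0.33,-0.33,0,0,0.72],[-0.66,-0.66,0,0,0.72],[-1,-1,0,0,0.72]], "force": 60}}

```text
time: 0.4
tcp_pos: [0.2492, 0.4713, 0.2305]
orientation: [[-0.957, 0.291, -0.001], [0.291, 0.957, -0.001], [0.0, -0.001, -1.0]]
contact_force: [0.8, 0.5, -0.1]
finger_gap: 0.0616
finger_force: 0.0
```

Request:
{"name": "drive_tool", "arguments": {"commands": [[-0.33,-0.33,0,0,0.72],[-0.66,-0.66,0,0,0.72],[-1,-1,0,0,0.72]]}}

```text
time: 0.7
tcp_pos: [0.3157, 0.3461, 0.2308]
orientation: [[-0.956, 0.292, -0.0], [0.292, 0.956, -0.0], [0.0, -0.0, -1.0]]
contact_force: [0.9, -0.7, 1.2]
finger_gap: 0.0613
finger_force: 0.0
```

Request:
{"name": "drive_tool", "arguments": {"commands": [[-0.33,-0.33,0,0,0.72],[-0.66,-0.66,0,0,0.72],[-1,-1,0,0,0.72]]}}

```text
time: 1.0
tcp_pos: [0.3821, 0.2213, 0.231]
orientation: [[-0.956, 0.292, 0.0], [0.292, 0.956, 0.0], [0.0, 0.0, -1.0]]
contact_force: [1.6, -0.0, -0.3]
finger_gap: 0.0613
finger_force: 0.0
```

Request:
{"name": "drive_tool", "arguments": {"commands": [[-0.33,-0.33,0,0,0.72],[-0.66,-0.66,0,0,0.72],[-1,-1,0,0,0.72]]}}

```text
time: 1.3
tcp_pos: [0.4486, 0.0963, 0.2311]
orientation: [[-0.956, 0.293, 0.0], [0.293, 0.956, 0.0], [-0.0, 0.0, -1.0]]
contact_force: [1.5, 0.1, -0.2]
finger_gap: 0.0614
finger_force: 0.0
```

Request:
{"name": "drive_tool", "arguments": {"commands": [[-0.33,-0.33,0,0,0.72],[-0.66,-0.66,0,0,0.72],[-1,-1,0,0,0.72],[-1,-1,0,0,0.72]]}}

```text
time: 1.7
tcp_pos: [0.5159, -0.0311, 0.2306]
orientation: [[-0.955, 0.298, -0.001], [0.298, 0.955, -0.001], [0.0, -0.002, -1.0]]
contact_force: [0.9, 1.3, -0.5]
finger_gap: 0.0613
finger_force: 0.0
```

```bash
python3 -c "
from go import *
go(P['m3'][:2],.12,np.degrees(P['m3'][2])+180)"
```

```text
t 1.70 tcp [ 0.5159 -0.0311  0.2306] head 162.7 jig [np.float64(-0.1461), np.float64(0.1158)] gap 0.0613 ff 0.0 F [ 0.9  1.3 -0.5]
shares [-0.841 -0.436  1.106] turn -0.1572
```

Request:
{"name": "drive_tool", "arguments": {"commands": [[-0.42,-0.22,0.3,-0.0477,0.72],[-0.84,-0.436,0.6,-0.0954,0.72],[-0.84,-0.436,1,-0.14,0.72],[-0.84,-0.436,1,-0.157,0.72],[-0.84,-0.436,1,-0.157,0.72]]}}

```text
time: 2.2
tcp_pos: [0.5807, -0.0924, 0.1285]
orientation: [[-0.981, -0.195, -0.005], [-0.195, 0.981, 0.002], [0.005, 0.003, -1.0]]
contact_force: [-0.1, 0.3, 0.1]
finger_gap: 0.0615
finger_force: 0.0
```

```bash
python3 -c "
from go import *
go(P['m3'][:2],.004,np.degrees(P['m3'][2])+180)"
```

```text
t 2.20 tcp [ 0.5807 -0.0924  0.1285] head 191.2 jig [np.float64(-0.0779), np.float64(0.0584)] gap 0.0615 ff 0.0 F [-0.1  0.3  0.1]
shares [-0.013 -0.058  1.245] turn 0.0016
```

Request:
{"name": "drive_tool", "arguments": {"commands": [[0,0,0.4,0,0.72],[0,0,0.7,0,0.72],[0,0,0.7,0,0.72]]}}

```text
time: 2.5
tcp_pos: [0.5791, -0.0915, 0.0577]
orientation: [[-0.981, -0.195, -0.007], [-0.195, 0.981, 0.002], [0.007, 0.004, -1.0]]
contact_force: [-1.3, -0.6, 0.5]
finger_gap: 0.0614
finger_force: 0.0
```

```bash
python3 -c "
from go import *
go(P['m3'][:2],.004,np.degrees(P['m3'][2])+180)"
```

```text
t 2.50 tcp [ 0.5791 -0.0915  0.0577] head 191.2 jig [np.float64(-0.0795), np.float64(0.0592)] gap 0.0614 ff 0.0 F [-1.3 -0.6  0.5]
shares [-0.027 -0.07   0.537] turn 0.0016
```

Request:
{"name": "drive_tool", "arguments": {"commands": [[-0.027,-0.07,0,0,0.72],[-0.027,-0.07,0.27,0,0.72],[-0.027,-0.07,0.52,0,0.72],[-0.027,-0.07,0.52,0,0.72]]}}

```text
time: 2.9
tcp_pos: [0.5858, -0.0993, 0.0088]
orientation: [[-0.981, -0.195, -0.002], [-0.195, 0.981, 0.001], [0.002, 0.001, -1.0]]
contact_force: [-0.4, 0.4, 0.2]
finger_gap: 0.0614
finger_force: 0.0
```

```bash
python3 -c "
from go import *
go(P['m3'][:2],.004,np.degrees(P['m3'][2])+180)"
```

```text
t 2.90 tcp [ 0.5858 -0.0993  0.0088] head 191.2 jig [np.float64(-0.0725), np.float64(0.0518)] gap 0.0614 ff 0.0 F [-0.4  0.4  0.2]
shares [0.023 0.02  0.048] turn 0.0016
```

Request:
{"name": "drive_tool", "arguments": {"commands": [[0.02,0.02,0.03,0,0.72],[0.02,0.02,0.03,0,0.3],[0.02,0.02,0.03,0,0.3],[0.02,0.02,0.03,0,0.3],[0.02,0.02,0.03,0,0.3]], "force": 50}}

```text
time: 3.4
tcp_pos: [0.5858, -0.0982, 0.0089]
orientation: [[-0.981, -0.195, 0.004], [-0.195, 0.981, -0.001], [-0.003, -0.002, -1.0]]
contact_force: [-0.7, 0.5, 6.7]
finger_gap: 0.0469
finger_force: 54.8
```

```bash
python3 -c "
from go import *
go(tj(-.056,.052),.014,176.75)"
```

```text
t 3.40 tcp [ 0.5858 -0.0982  0.0089] head 191.3 jig [np.float64(-0.0725), np.float64(0.0528)] gap 0.0469 ff 54.8 F [-0.7  0.5  6.7]
shares [-0.158 -0.049 -0.051] turn 0.0806
```

Request:
{"name": "drive_tool", "arguments": {"commands": [[0,0,-0.15,0,0.3],[0,0,-0.15,0.04,0.3],[-0.1,-0.04,-0.15,0.0806,0.3],[-0.1,-0.04,-0.15,0.0806,0.3],[-0.1,-0.04,-0.15,0.0806,0.3],[-0.1,-0.04,-0.15,0.0806,0.3]]}}

```text
time: 4.0
tcp_pos: [0.5939, -0.0995, 0.0212]
orientation: [[-0.998, 0.055, -0.001], [0.055, 0.998, 0.0], [0.001, 0.0, -1.0]]
contact_force: [-0.2, -0.4, -2.1]
finger_gap: 0.0472
finger_force: 53.7
```

```bash
python3 -c "
from go import *
go(tj(-.054,.051),.009,176.75)"
```

```text
t 4.00 tcp [ 0.5939 -0.0995  0.0212] head 176.9 jig [np.float64(-0.0643), np.float64(0.052)] gap 0.0472 ff 53.7 F [-0.2 -0.4 -2.1]
shares [-0.103 -0.01   0.122] turn 0.0006
```

Request:
{"name": "drive_tool", "arguments": {"commands": [[0,0,0.115,0,0.3],[0,0,0.115,0,0.3],[-0.1,0,0.115,0,0.3],[-0.1,0,0.115,0,0.3],[-0.1,0,0.115,0,0.3]]}}

```text
time: 4.5
tcp_pos: [0.6043, -0.1002, 0.0092]
orientation: [[-0.998, 0.056, -0.001], [0.056, 0.998, 0.0], [0.001, 0.0, -1.0]]
contact_force: [0.4, 0.6, -2.4]
finger_gap: 0.0471
finger_force: 53.9
```

Request:
{"name": "drive_tool", "arguments": {"commands": [[-0.03,0,0,0,0.3],[-0.03,0,0,0,0.3],[-0.03,0,0,0,0.3]]}}

```text
time: 4.8
tcp_pos: [0.6074, -0.1004, 0.0096]
orientation: [[-0.998, 0.057, -0.0], [0.057, 0.998, 0.0], [0.0, 0.0, -1.0]]
contact_force: [0.0, -0.2, -2.2]
finger_gap: 0.047
finger_force: 53.9
```

```bash
python3 -c "
from go import *
st()"
```

```text
t 4.80 tcp [ 0.6074 -0.1004  0.0096] head 176.8 jig [np.float64(-0.0508), np.float64(0.0519)] gap 0.0470 ff 53.9 F [ 0.  -0.2 -2.2]
```

Request:
{"name": "drive_tool", "arguments": {"commands": [[-0.02,0,0.01,0,0.3],[-0.04,0,0.01,0,0.3],[-0.04,0,0.01,0,0.3]]}}

```text
time: 5.1
tcp_pos: [0.6105, -0.1006, 0.0089]
orientation: [[-0.998, 0.057, -0.003], [0.057, 0.998, 0.0], [0.003, 0.0, -1.0]]
contact_force: [-5.2, 0.5, 3.3]
finger_gap: 0.0467
finger_force: 54.5
```

Request:
{"name": "drive_tool", "arguments": {"commands": [[-0.02,0,0,0,0.3],[-0.03,0,0,0,0.3],[-0.03,0,0,0,0.3]]}}

```text
time: 5.4
tcp_pos: [0.6105, -0.1005, 0.0089]
orientation: [[-0.998, 0.057, -0.011], [0.057, 0.998, 0.001], [0.012, 0.001, -1.0]]
contact_force: [-18.2, 1.0, 13.9]
finger_gap: 0.0468
finger_force: 55.8
```

Request:
{"name": "drive_tool", "arguments": {"commands": [[0.05,0,-0.01,0,0.3],[0.05,0,-0.01,0,0.68],[0.05,0,-0.01,0,0.68],[0.05,0,-0.4,0,0.68],[0.05,0,-0.65,0,0.4],[0.06,0.25,-0.65,0,0],[0.06,0.48,-0.65,0,0],[0.06,0.48,-0.65,0,0]]}}

```text
time: 6.2
tcp_pos: [0.612, -0.0506, 0.0744]
orientation: [[-0.999, 0.054, 0.002], [0.054, 0.999, 0.0], [-0.002, 0.0, -1.0]]
contact_force: [-1.1, -0.7, 0.4]
finger_gap: 0.0007
finger_force: 0.0
```

```bash
python3 -c "
from go import *
go(tj(-.0505,.101),.012,176.75)"
```

```text
t 6.20 tcp [ 0.612  -0.0506  0.0744] head 176.9 jig [np.float64(-0.0491), np.float64(0.1019)] gap 0.0007 ff 0.0 F [-1.1 -0.7  0.4]
shares [ 0.014 -0.009  0.624] turn 0.0008
```

Request:
{"name": "drive_tool", "arguments": {"commands": [[0.014,0,0.35,0,0],[0.014,0,0.61,0,0],[0.014,0,0.61,0,0],[0.014,-0.12,0.61,0,0],[0.014,-0.22,0.61,0,0],[0.014,-0.32,0.61,0,0],[0.014,-0.32,0.61,0,0]]}}

```text
time: 6.9
tcp_pos: [0.6091, -0.0867, 0.0145]
orientation: [[-0.998, 0.059, 0.003], [0.059, 0.998, -0.001], [-0.003, -0.001, -1.0]]
contact_force: [0.2, -0.1, 0.3]
finger_gap: 0.0
finger_force: 0.0
```

Request:
{"name": "drive_tool", "arguments": {"commands": [[0,-0.03,0,0,0],[0,-0.05,0,0,0],[0,-0.05,0,0,0]]}}

```text
time: 7.2
tcp_pos: [0.6079, -0.0896, 0.0131]
orientation: [[-0.998, 0.057, 0.0], [0.057, 0.998, -0.0], [-0.0, -0.0, -1.0]]
contact_force: [0.6, 0.2, -0.1]
finger_gap: -0.0
finger_force: 0.0
```

```bash
python3 -c "
from go import *
st()"
```

```text
t 7.20 tcp [ 0.6079 -0.0896  0.0131] head 176.8 jig [np.float64(-0.0509), np.float64(0.0627)] gap -0.0000 ff 0.0 F [ 0.6  0.2 -0.1]
```

Request:
{"name": "drive_tool", "arguments": {"commands": [[0,-0.03,0,0,0],[0,-0.05,0,0,0],[0,-0.05,0,0,0]]}}

```text
time: 7.5
tcp_pos: [0.6078, -0.0903, 0.0131]
orientation: [[-0.998, 0.057, 0.0], [0.057, 0.998, 0.008], [0.0, 0.008, -1.0]]
contact_force: [0.9, 13.6, 3.9]
finger_gap: 0.0001
finger_force: 7.0
```

Request:
{"name": "drive_tool", "arguments": {"commands": [[0,-0.02,0,0,0],[0,-0.03,0,0,0],[0,-0.03,0,0,0]]}}

```text
time: 7.8
tcp_pos: [0.6078, -0.0905, 0.0132]
orientation: [[-0.998, 0.057, 0.0], [0.057, 0.998, 0.013], [0.0, 0.013, -1.0]]
contact_force: [0.4, 23.1, 6.1]
finger_gap: -0.0001
finger_force: 11.5
```

```bash
python3 - <<'E'
from ov import *
st=observe()
M=dict(np.load('poses.npz'))
f=snap('top','t1'); g=snap('scene','s1')
O=[crop(f,[220,145,350,215],4.5,{'jig':M['jig']}),crop(g,[150,150,300,260],3.9,{'jig':M['jig']})]
O=np.hstack([cv2.resize(o,(400,int(o.shape[0]*400/o.shape[1]))) if 0 else o[:315,:390] for o in O])
cv2.imwrite('pics/v1.png',O)
E
```

```text
(no output)
```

Module 3 is against the stop: a firm 14–23 N with the TCP at jig y of about 0.062, as expected. Next is module 2.

Request:
{"name": "drive_tool", "arguments": {"commands": [[0,0.12,0,0,0],[0,0.12,-0.5,0,0.5],[0,0.12,-1,0,1],[0.5,0.5,-1,0,1],[1,1,-1,0.047,1],[1,1,-1,0.09,1],[1,1,-1,0.09,1]]}}

```text
time: 8.6
tcp_pos: [0.5101, 0.0104, 0.1118]
orientation: [[-0.944, 0.331, -0.002], [0.331, 0.944, 0.0], [0.002, -0.001, -1.0]]
contact_force: [-0.2, -0.6, 0.6]
finger_gap: 0.0849
finger_force: 0.0
```

```bash
python3 -c "
from go import *
go(P['m2'][:2],.11,np.degrees(P['m2'][2])+180)"
```

```text
t 8.60 tcp [0.5101 0.0104 0.1118] head 160.7 jig [np.float64(-0.1542), np.float64(0.157)] gap 0.0849 ff 0.0 F [-0.2 -0.6  0.6]
shares [1.049 0.901 0.018] turn 0.2416
```

Request:
{"name": "drive_tool", "arguments": {"commands": [[0.5,0.45,0,0.047,1],[1,0.9,0,0.094,1],[1,0.9,0,0.141,1],[1,0.9,0,0.188,1],[1,0.9,0,0.235,1],[1,0.9,0,0.2416,1],[1,0.9,0,0.2416,1],[1,0.9,0,0.2416,1]]}}

```text
time: 9.4
tcp_pos: [0.4493, 0.1259, 0.1129]
orientation: [[-0.456, 0.89, 0.0], [0.89, 0.456, -0.0], [-0.0, 0.0, -1.0]]
contact_force: [0.1, -0.9, 0.2]
finger_gap: 0.0855
finger_force: 0.0
```

```bash
python3 -c "
from go import *
go(P['m2'][:2],.008,np.degrees(P['m2'][2])+180)"
```

```text
t 9.40 tcp [0.4493 0.1259 0.1129] head 117.1 jig [np.float64(-0.2215), np.float64(0.2688)] gap 0.0855 ff 0.0 F [ 0.1 -0.9  0.2]
shares [ 0.076 -0.054  1.049] turn -0.0002
```

Request:
{"name": "drive_tool", "arguments": {"commands": [[0.076,-0.054,0,0,1],[0.076,-0.054,0.5,0,1],[0.076,-0.054,1,0,1],[0.076,-0.054,1,0,1],[0.076,-0.054,1,0,1]]}}

```text
time: 9.9
tcp_pos: [0.4396, 0.1305, 0.0125]
orientation: [[-0.455, 0.89, -0.002], [0.89, 0.455, -0.0], [0.001, -0.002, -1.0]]
contact_force: [0.5, 0.5, 0.8]
finger_gap: 0.0853
finger_force: 0.0
```

```bash
python3 -c "
from go import *
go(P['m2'][:2],.008,np.degrees(P['m2'][2])+180)"
```

```text
t 9.90 tcp [0.4396 0.1305 0.0125] head 117.1 jig [np.float64(-0.2314), np.float64(0.2729)] gap 0.0853 ff 0.0 F [0.5 0.5 0.8]
shares [-0.01   0.011  0.045] turn -0.0005
```

Request:
{"name": "drive_tool", "arguments": {"commands": [[0,0,0.03,0,0.3],[0,0,0.03,0,0.3],[0,0,0.03,0,0.3],[0,0,0.03,0,0.3],[0,0,0.03,0,0.3],[0,0,-0.3,0,0.3],[0,0,-0.7,0,0.3],[0,0,-0.7,0,0.3]]}}

```text
time: 10.7
tcp_pos: [0.4451, 0.1312, 0.0894]
orientation: [[-0.455, 0.89, 0.012], [0.89, 0.455, 0.002], [-0.004, 0.012, -1.0]]
contact_force: [1.4, 0.1, -0.7]
finger_gap: 0.0471
finger_force: 53.0
```

```bash
python3 -c "
from go import *
go(tj(-.065,.098),.07,176.75)"
```

```text
t 10.70 tcp [0.4451 0.1312 0.0894] head 117.1 jig [np.float64(-0.226), np.float64(0.2739)] gap 0.0471 ff 53.0 F [ 1.4  0.1 -0.7]
shares [-2.331  0.502  0.194] turn -0.3316
```

Request:
{"name": "drive_tool", "arguments": {"commands": [[-0.4,0.1,0,0,0.3],[-0.8,0.2,0,0,0.3],[-1,0.25,0,0,0.3]]}}

```text
time: 11.0
tcp_pos: [0.5096, 0.051, 0.0828]
orientation: [[-0.454, 0.891, 0.001], [0.891, 0.454, -0.001], [-0.001, 0.001, -1.0]]
contact_force: [0.7, 1.0, -2.0]
finger_gap: 0.0469
finger_force: 52.9
```

Request:
{"name": "drive_tool", "arguments": {"commands": [[-0.4,0.1,0,-0.047,0.3],[-0.8,0.2,0,-0.094,0.3],[-1,0.25,0,-0.141,0.3],[-1,0.25,0,-0.188,0.3],[-1,0.25,0,-0.235,0.3],[-1,0.25,0,-0.282,0.3],[-1,0.25,0,-0.3316,0.3],[-1,0.25,0,-0.3316,0.3]]}}

```text
time: 11.8
tcp_pos: [0.5754, -0.0247, 0.0819]
orientation: [[-0.998, 0.057, -0.001], [0.057, 0.998, 0.0], [0.001, 0.0, -1.0]]
contact_force: [-0.2, 1.1, -1.6]
finger_gap: 0.0468
finger_force: 52.9
```

```bash
python3 -c "
from go import *
go(tj(-.065,.098),.021,176.75)"
```

```text
t 11.80 tcp [ 0.5754 -0.0247  0.0819] head 176.7 jig [np.float64(-0.087), np.float64(0.1256)] gap 0.0468 ff 52.9 F [-0.2  1.1 -1.6]
shares [-0.22  -0.276  0.609] turn -0.0000
```

Request:
{"name": "drive_tool", "arguments": {"commands": [[-0.22,-0.276,0,0,0.3],[-0.22,-0.276,0.3,0,0.3],[-0.22,-0.276,0.6,0,0.3],[-0.22,-0.276,0.72,0,0.3],[-0.22,-0.276,0.72,0,0.3]]}}

```text
time: 12.3
tcp_pos: [0.5966, -0.0537, 0.0115]
orientation: [[-0.998, 0.059, -0.001], [0.059, 0.998, -0.0], [0.001, -0.0, -1.0]]
contact_force: [-1.0, 0.4, 0.0]
finger_gap: 0.0471
finger_force: 54.8
```

Request:
{"name": "drive_tool", "arguments": {"commands": [[-0.05,0,0,0,0.3],[-0.11,0,0,0,0.3],[-0.11,0,0,0,0.3]]}}

```text
time: 12.6
tcp_pos: [0.6089, -0.0543, 0.0115]
orientation: [[-0.998, 0.058, 0.003], [0.058, 0.998, -0.0], [-0.003, -0.0, -1.0]]
contact_force: [1.3, 0.7, 2.3]
finger_gap: 0.047
finger_force: 55.1
```

```bash
python3 -c "
from go import *
st()"
```

```text
t 12.60 tcp [ 0.6089 -0.0543  0.0115] head 176.7 jig [np.float64(-0.0519), np.float64(0.098)] gap 0.0470 ff 55.1 F [1.3 0.7 2.3]
```

Request:
{"name": "drive_tool", "arguments": {"commands": [[-0.03,0,0,0,0.3],[-0.05,0,0,0,0.3],[-0.05,0,0,0,0.3]]}}

```text
time: 12.9
tcp_pos: [0.6127, -0.0545, 0.0115]
orientation: [[-0.998, 0.057, -0.0], [0.057, 0.998, -0.0], [0.0, -0.0, -1.0]]
contact_force: [-2.0, 0.6, 4.6]
finger_gap: 0.047
finger_force: 55.6
```

Request:
{"name": "drive_tool", "arguments": {"commands": [[-0.02,0,0,0,0.3],[-0.03,0,0,0,0.3],[-0.03,0,0,0,0.3]]}}

```text
time: 13.2
tcp_pos: [0.6131, -0.0545, 0.0115]
orientation: [[-0.998, 0.057, -0.007], [0.057, 0.998, 0.0], [0.007, -0.0, -1.0]]
contact_force: [-12.6, 0.3, 14.5]
finger_gap: 0.0468
finger_force: 56.6
```

Request:
{"name": "drive_tool", "arguments": {"commands": [[0.04,0,-0.01,0,0.3],[0.04,0,-0.01,0,0.68],[0.04,0,-0.01,0,0.68],[0.04,0,-0.4,0,0.68],[0.04,0,-0.65,0,0.4],[0.06,0.25,-0.65,0,0],[0.06,0.48,-0.65,0,0],[0.06,0.48,-0.65,0,0]]}}

```text
time: 14.0
tcp_pos: [0.6125, -0.0044, 0.0761]
orientation: [[-0.999, 0.054, 0.001], [0.054, 0.999, 0.001], [-0.001, 0.001, -1.0]]
contact_force: [-1.0, -0.3, 0.2]
finger_gap: 0.0006
finger_force: 0.0
```

Request:
{"name": "drive_tool", "arguments": {"commands": [[0.014,0,0.35,0,0],[0.014,0,0.63,0,0],[0.014,0,0.63,0,0],[0.014,-0.12,0.63,0,0],[0.014,-0.22,0.63,0,0],[0.014,-0.32,0.63,0,0],[0.014,-0.32,0.63,0,0]]}}

```text
time: 14.7
tcp_pos: [0.6101, -0.0404, 0.0145]
orientation: [[-0.998, 0.059, 0.003], [0.059, 0.998, -0.001], [-0.003, -0.001, -1.0]]
contact_force: [0.2, -0.0, 0.6]
finger_gap: -0.0002
finger_force: 0.0
```

```bash
python3 -c "
from go import *
st()"
```

```text
t 14.70 tcp [ 0.6101 -0.0404  0.0145] head 176.6 jig [np.float64(-0.0515), np.float64(0.1119)] gap -0.0002 ff 0.0 F [ 0.2 -0.   0.6]
```

Request:
{"name": "drive_tool", "arguments": {"commands": [[0,-0.02,0,0,0],[0,-0.03,0,0,0],[0,-0.03,0,0,0]]}}

```text
time: 15.0
tcp_pos: [0.6088, -0.0413, 0.013]
orientation: [[-0.998, 0.057, 0.0], [0.057, 0.998, -0.0], [-0.0, -0.0, -1.0]]
contact_force: [-0.6, 0.7, -0.6]
finger_gap: 0.0003
finger_force: 0.0
```

Request:
{"name": "drive_tool", "arguments": {"commands": [[0,-0.02,0,0,0],[0,-0.03,0,0,0],[0,-0.03,0,0,0]]}}

```text
time: 15.3
tcp_pos: [0.6088, -0.0422, 0.0129]
orientation: [[-0.998, 0.057, 0.001], [0.057, 0.998, 0.004], [-0.0, 0.004, -1.0]]
contact_force: [1.1, 6.6, 2.1]
finger_gap: -0.0
finger_force: 3.5
```

```bash
python3 -c "
from go import *
st()"
```

```text
t 15.30 tcp [ 0.6088 -0.0422  0.0129] head 176.7 jig [np.float64(-0.0527), np.float64(0.1101)] gap -0.0000 ff 3.5 F [1.1 6.6 2.1]
```

Request:
{"name": "drive_tool", "arguments": {"commands": [[0,0.12,0,0,0],[0,0.12,-0.5,0,0.5],[0,0.12,-1,0,1],[0.25,0.6,-1,0,1],[0.5,1,-1,0,1]]}}

```text
time: 15.8
tcp_pos: [0.5667, 0.0578, 0.116]
orientation: [[-0.998, 0.059, 0.006], [0.059, 0.998, -0.0], [-0.006, -0.0, -1.0]]
contact_force: [0.9, 1.7, 0.4]
finger_gap: 0.0581
finger_force: 0.0
```

Request:
{"name": "drive_tool", "arguments": {"commands": [[0.2,0.5,0,0,1],[0.5,1,0,0,1],[0.5,1,0,0,1]]}}

```text
time: 16.1
tcp_pos: [0.5182, 0.1636, 0.1125]
orientation: [[-0.999, 0.052, -0.001], [0.052, 0.999, 0.0], [0.001, 0.0, -1.0]]
contact_force: [0.4, -0.8, -0.3]
finger_gap: 0.0856
finger_force: 0.0
```

Request:
{"name": "drive_tool", "arguments": {"commands": [[0.15,0.5,0,-0.047,1],[0.3,1,0,-0.094,1],[0.3,1,0,-0.141,1],[0.3,1,0,-0.188,1],[0.3,1,0,-0.235,1],[0.3,1,0,-0.282,1],[0.3,1,0,-0.329,1],[0.3,1,0,-0.344,1]]}}

```text
time: 16.9
tcp_pos: [0.4966, 0.2612, 0.1127]
orientation: [[-0.517, -0.856, 0.0], [-0.856, 0.517, -0.001], [0.001, -0.001, -1.0]]
contact_force: [-0.5, 0.4, -0.8]
finger_gap: 0.0853
finger_force: 0.0
```

```bash
python3 -c "
from go import *
go(P['m1'][:2],.06,np.degrees(P['m1'][2])+180)"
```

```text
t 16.90 tcp [0.4966 0.2612 0.1127] head 238.9 jig [np.float64(-0.182), np.float64(0.4066)] gap 0.0853 ff 0.0 F [-0.5  0.4 -0.8]
shares [-0.509  0.467  0.527] turn 0.0012
```

Request:
{"name": "drive_tool", "arguments": {"commands": [[-0.25,0.23,0,0,1],[-0.51,0.467,0,0,1],[-0.51,0.467,0.2,0,1],[-0.51,0.467,0.5,0,1],[-0.51,0.467,0.5,0,1]]}}

```text
time: 17.4
tcp_pos: [0.4799, 0.3278, 0.0582]
orientation: [[-0.52, -0.854, -0.008], [-0.854, 0.52, -0.005], [0.008, 0.004, -1.0]]
contact_force: [-0.6, -0.5, -0.4]
finger_gap: 0.0853
finger_force: 0.0
```

```bash
python3 -c "
from go import *
go(P['m1'][:2],.008,np.degrees(P['m1'][2])+180)"
```

```text
t 17.40 tcp [0.4799 0.3278 0.0582] head 238.7 jig [np.float64(-0.2024), np.float64(0.4721)] gap 0.0853 ff 0.0 F [-0.6 -0.5 -0.4]
shares [-0.025 -0.019  0.502] turn 0.0002
```

Request:
{"name": "drive_tool", "arguments": {"commands": [[0,0,0.25,0,1],[0,0,0.48,0,1],[0,0,0.48,0,1],[0,0,0.48,0,0.3],[0,0,0.48,0,0.3],[0,0,0.48,0,0.3],[0,0,0.48,0,0.3],[0,0,0.48,0,0.3]]}}

```text
time: 18.2
tcp_pos: [0.4847, 0.3301, 0.0172]
orientation: [[-0.52, -0.854, 0.003], [-0.854, 0.52, 0.002], [-0.003, -0.002, -1.0]]
contact_force: [-0.8, -0.7, 7.0]
finger_gap: 0.0467
finger_force: 54.4
```

Request:
{"name": "drive_tool", "arguments": {"commands": [[0,0,0,0,0.3],[0,0,-0.3,0,0.3],[0,0,-0.7,0,0.3],[0,0,-0.8,0,0.3]]}}

```text
time: 18.6
tcp_pos: [0.4856, 0.3306, 0.0997]
orientation: [[-0.52, -0.854, 0.007], [-0.854, 0.52, 0.004], [-0.007, -0.004, -1.0]]
contact_force: [1.5, 0.5, -1.4]
finger_gap: 0.0467
finger_force: 53.6
```

```bash
python3 -c "
from go import *
go(tj(-.1,.146),.085,176.75)"
```

```text
t 18.60 tcp [0.4856 0.3306 0.0997] head 238.7 jig [np.float64(-0.1969), np.float64(0.4753)] gap 0.0467 ff 53.6 F [ 1.5  0.5 -1.4]
shares [ 2.45  -2.405  0.147] turn 0.3440
```

Request:
{"name": "drive_tool", "arguments": {"commands": [[0.3,-0.3,0,0,0.3],[0.6,-0.6,0,0,0.3],[0.82,-0.8,0,0,0.3]]}}

```text
time: 18.9
tcp_pos: [0.5084, 0.2157, 0.0938]
orientation: [[-0.52, -0.854, -0.001], [-0.854, 0.52, -0.001], [0.001, 0.0, -1.0]]
contact_force: [-0.0, 0.4, -1.8]
finger_gap: 0.0465
finger_force: 53.5
```

Request:
{"name": "drive_tool", "arguments": {"commands": [[0.3,-0.3,0,0,0.3],[0.6,-0.6,0,0,0.3],[0.82,-0.8,0,0,0.3]]}}

```text
time: 19.2
tcp_pos: [0.5341, 0.1037, 0.0937]
orientation: [[-0.521, -0.854, -0.001], [-0.854, 0.521, -0.001], [0.001, 0.001, -1.0]]
contact_force: [0.1, -0.1, -2.0]
finger_gap: 0.0466
finger_force: 53.5
```

Request:
{"name": "drive_tool", "arguments": {"commands": [[0.3,-0.3,0,0.047,0.3],[0.6,-0.6,0,0.094,0.3],[0.8,-0.8,0,0.141,0.3],[0.8,-0.8,0,0.188,0.3],[0.8,-0.8,0,0.235,0.3],[0.8,-0.8,0,0.282,0.3],[0.8,-0.8,0,0.329,0.3],[0.8,-0.8,0,0.344,0.3]]}}

```text
time: 20.0
tcp_pos: [0.5602, -0.0038, 0.0934]
orientation: [[-0.998, 0.06, -0.002], [0.06, 0.998, 0.0], [0.002, 0.0, -1.0]]
contact_force: [-0.5, 0.7, -1.8]
finger_gap: 0.0467
finger_force: 53.5
```

```bash
python3 -c "
from go import *
go(tj(-.065,.146),.02,176.75)"
```

```text
t 20.00 tcp [ 0.5602 -0.0038  0.0934] head 176.5 jig [np.float64(-0.1033), np.float64(0.1456)] gap 0.0467 ff 53.5 F [-0.5  0.7 -1.8]
shares [-0.383  0.005  0.734] turn -0.0012
```

Request:
{"name": "drive_tool", "arguments": {"commands": [[-0.38,0.005,0,0,0.3],[-0.38,0.005,0.3,0,0.3],[-0.38,0.005,0.6,0,0.3],[-0.38,0.005,0.75,0,0.3],[-0.38,0.005,0.75,0,0.3],[-0.38,0.005,0.75,0,0.3]]}}

```text
time: 20.6
tcp_pos: [0.5987, -0.0055, 0.0192]
orientation: [[-0.998, 0.057, -0.001], [0.057, 0.998, 0.0], [0.001, 0.0, -1.0]]
contact_force: [-0.2, 0.5, -1.7]
finger_gap: 0.0465
finger_force: 56.2
```

Request:
{"name": "drive_tool", "arguments": {"commands": [[-0.05,0,0.02,0,0.3],[-0.1,0,0.02,0,0.3],[-0.1,0,0.02,0,0.3]]}}

```text
time: 20.9
tcp_pos: [0.6101, -0.0062, 0.0183]
orientation: [[-0.998, 0.057, 0.001], [0.057, 0.998, -0.0], [-0.001, -0.0, -1.0]]
contact_force: [-0.2, -0.5, -2.3]
finger_gap: 0.0467
finger_force: 56.2
```

```bash
python3 -c "
from go import *
st()"
```

```text
t 20.90 tcp [ 0.6101 -0.0062  0.0183] head 176.7 jig [np.float64(-0.0534), np.float64(0.146)] gap 0.0467 ff 56.2 F [-0.2 -0.5 -2.3]
```

Not quite down yet, so I'll lower a little more while pressing toward the rail.

Request:
{"name": "drive_tool", "arguments": {"commands": [[-0.01,0,0.01,0,0.3],[-0.03,0,0.015,0,0.3],[-0.03,0,0.015,0,0.3]]}}

```text
time: 21.2
tcp_pos: [0.6122, -0.0063, 0.0162]
orientation: [[-0.998, 0.057, -0.0], [0.057, 0.998, 0.0], [0.0, 0.0, -1.0]]
contact_force: [0.1, 0.1, -1.7]
finger_gap: 0.0468
finger_force: 56.2
```

Request:
{"name": "drive_tool", "arguments": {"commands": [[-0.02,0,0,0,0.3],[-0.03,0,0,0,0.3],[-0.03,0,0,0,0.3]]}}

```text
time: 21.5
tcp_pos: [0.6148, -0.0064, 0.0162]
orientation: [[-0.998, 0.057, -0.001], [0.057, 0.998, 0.0], [0.001, 0.0, -1.0]]
contact_force: [-1.5, -0.3, -1.1]
finger_gap: 0.0468
finger_force: 56.3
```

Request:
{"name": "drive_tool", "arguments": {"commands": [[-0.02,0,0,0,0.3],[-0.03,0,0,0,0.3],[-0.03,0,0,0,0.3]]}}

```text
time: 21.8
tcp_pos: [0.6148, -0.0063, 0.0159]
orientation: [[-0.998, 0.057, -0.009], [0.057, 0.998, 0.001], [0.009, 0.0, -1.0]]
contact_force: [-12.7, 0.5, 6.6]
finger_gap: 0.0465
finger_force: 57.3
```

Request:
{"name": "drive_tool", "arguments": {"commands": [[0.04,0,0,0,0.3],[0.04,0,0,0,0.68],[0.04,0,0,0,0.68],[0.04,0,-0.4,0,0.68],[0.04,0,-0.6,0,0.4],[0.07,0.25,-0.6,0,0],[0.07,0.48,-0.6,0,0],[0.07,0.48,-0.6,0,0]]}}

```text
time: 22.6
tcp_pos: [0.6147, 0.0437, 0.0773]
orientation: [[-0.999, 0.054, 0.002], [0.054, 0.999, 0.001], [-0.002, 0.001, -1.0]]
contact_force: [0.1, 0.2, 0.2]
finger_gap: 0.0006
finger_force: 0.0
```

Request:
{"name": "drive_tool", "arguments": {"commands": [[0.014,0,0.35,0,0],[0.014,0,0.62,0,0],[0.014,0,0.62,0,0],[0.014,-0.12,0.62,0,0],[0.014,-0.22,0.62,0,0],[0.014,-0.32,0.62,0,0],[0.014,-0.32,0.62,0,0]]}}

```text
time: 23.3
tcp_pos: [0.6118, 0.0078, 0.0159]
orientation: [[-0.998, 0.059, 0.003], [0.059, 0.998, -0.001], [-0.003, -0.001, -1.0]]
contact_force: [0.9, -1.0, 0.1]
finger_gap: 0.0002
finger_force: 0.0
```

```bash
python3 -c "
from go import *
st()"
```

```text
t 23.30 tcp [0.6118 0.0078 0.0159] head 176.6 jig [np.float64(-0.0526), np.float64(0.1601)] gap 0.0002 ff 0.0 F [ 0.9 -1.   0.1]
```

Request:
{"name": "drive_tool", "arguments": {"commands": [[0,-0.02,0,0,0],[0,-0.03,0,0,0],[0,-0.03,0,0,0]]}}

```text
time: 23.6
tcp_pos: [0.6106, 0.0069, 0.0146]
orientation: [[-0.998, 0.057, 0.001], [0.057, 0.998, -0.0], [-0.001, -0.0, -1.0]]
contact_force: [1.0, -0.1, 0.1]
finger_gap: -0.0001
finger_force: 0.0
```

Request:
{"name": "drive_tool", "arguments": {"commands": [[0,-0.02,0,0,0],[0,-0.03,0,0,0],[0,-0.03,0,0,0]]}}

```text
time: 23.9
tcp_pos: [0.6106, 0.0058, 0.0145]
orientation: [[-0.998, 0.057, 0.001], [0.057, 0.998, 0.003], [-0.001, 0.004, -1.0]]
contact_force: [1.6, 6.8, 0.9]
finger_gap: -0.0002
finger_force: 3.3
```

```bash
python3 -c "
from go import *
st()"
```

```text
t 23.90 tcp [0.6106 0.0058 0.0145] head 176.7 jig [np.float64(-0.0537), np.float64(0.1581)] gap -0.0002 ff 3.3 F [1.6 6.8 0.9]
```

Request:
{"name": "drive_tool", "arguments": {"commands": [[0,0.1,0,0,0],[0,0.1,-0.5,0,0.5],[0,0.1,-1,0,1],[0.1,-0.4,-1,0,1],[0.2,-0.9,-1,0,1]]}}

```text
time: 24.4
tcp_pos: [0.5874, -0.0832, 0.1175]
orientation: [[-0.999, 0.053, 0.005], [0.053, 0.999, -0.002], [-0.005, -0.002, -1.0]]
contact_force: [0.1, -0.8, -1.4]
finger_gap: 0.0582
finger_force: 0.0
```

Request:
{"name": "drive_tool", "arguments": {"commands": [[0.1,-0.5,0,0,1],[0.2,-1,0,0,1],[0.2,-1,0,0,1]]}}

```text
time: 24.7
tcp_pos: [0.5587, -0.1863, 0.1145]
orientation: [[-0.998, 0.063, -0.0], [0.063, 0.998, -0.002], [0.0, -0.002, -1.0]]
contact_force: [0.7, 0.0, 0.5]
finger_gap: 0.0854
finger_force: 0.0
```

Request:
{"name": "drive_tool", "arguments": {"commands": [[0.1,-0.5,0,0.047,1],[0.2,-1,0,0.094,1],[0.2,-1,0,0.141,1],[0.2,-1,0,0.188,1],[0.2,-1,0,0.235,1],[0.2,-1,0,0.282,1],[0.2,-1,0,0.329,1],[0.2,-1,0,0.376,1]]}}

```text
time: 25.5
tcp_pos: [0.5347, -0.2794, 0.114]
orientation: [[-0.322, 0.947, -0.001], [0.947, 0.322, 0.0], [0.0, -0.001, -1.0]]
contact_force: [-0.8, -0.1, 0.1]
finger_gap: 0.0853
finger_force: 0.0
```

```bash
python3 -c "
from go import *
go(P['g'][:2],.11,np.degrees(P['g'][2])+180)"
```

```text
t 25.50 tcp [ 0.5347 -0.2794  0.114 ] head 108.8 jig [np.float64(-0.1132), np.float64(-0.1309)] gap 0.0853 ff 0.0 F [-0.8 -0.1  0.1]
shares [-0.499 -0.262  0.04 ] turn 0.0106
```

Request:
{"name": "drive_tool", "arguments": {"commands": [[-0.5,-0.262,0,0.0106,1],[-0.5,-0.262,0,0.0106,1],[-0.5,-0.262,0.3,0.0106,1],[-0.5,-0.262,0.5,0.0106,1],[-0.5,-0.262,0.5,0.0106,1]]}}

```text
time: 26.0
tcp_pos: [0.524, -0.3336, 0.0602]
orientation: [[-0.296, 0.955, -0.006], [0.955, 0.296, 0.005], [0.006, -0.004, -1.0]]
contact_force: [-0.3, 0.4, -0.3]
finger_gap: 0.0855
finger_force: 0.0
```

```bash
python3 -c "
from go import *
go(P['g'][:2],.01,np.degrees(P['g'][2])+180)"
```

```text
t 26.00 tcp [ 0.524  -0.3336  0.0602] head 107.2 jig [np.float64(-0.1208), np.float64(-0.1857)] gap 0.0855 ff 0.0 F [-0.3  0.4 -0.3]
shares [-0.02   0.015  0.502] turn 0.0018
```

Request:
{"name": "drive_tool", "arguments": {"commands": [[0,0,0.25,0,1],[0,0,0.49,0,1],[0,0,0.49,0,1],[0,0,0.49,0,0.3],[0,0,0.49,0,0.3],[0,0,0.49,0,0.3],[0,0,0.49,0,0.3],[0,0,0.49,0,0.3]]}}

```text
time: 26.8
tcp_pos: [0.5275, -0.3372, 0.0178]
orientation: [[-0.295, 0.955, 0.003], [0.955, 0.295, -0.002], [-0.003, 0.002, -1.0]]
contact_force: [-0.4, 0.4, 5.0]
finger_gap: 0.0466
finger_force: 54.3
```

Request:
{"name": "drive_tool", "arguments": {"commands": [[0,0,0,0,0.3],[0,0,-0.3,0,0.3],[0,0,-0.7,0,0.3],[0,0,-1,0,0.3]]}}

```text
time: 27.2
tcp_pos: [0.526, -0.3363, 0.1172]
orientation: [[-0.295, 0.956, 0.001], [0.956, 0.295, -0.001], [-0.001, 0.0, -1.0]]
contact_force: [0.6, 0.5, -1.6]
finger_gap: 0.0467
finger_force: 53.5
```

```bash
python3 -c "
from go import *
go(tj(-.11,.194),.11,176.75)"
```

```text
t 27.20 tcp [ 0.526  -0.3363  0.1172] head 107.2 jig [np.float64(-0.1186), np.float64(-0.1883)] gap 0.0467 ff 53.5 F [ 0.6  0.5 -1.6]
shares [3.553 1.414 0.072] turn -0.3866
```

Request:
{"name": "drive_tool", "arguments": {"commands": [[0.4,0.16,0,0,0.3],[0.8,0.32,0,0,0.3],[0.9,0.36,0,0,0.3]]}}

```text
time: 27.5
tcp_pos: [0.5334, -0.2361, 0.115]
orientation: [[-0.297, 0.955, -0.001], [0.955, 0.297, 0.002], [0.002, -0.0, -1.0]]
contact_force: [-0.6, 0.7, -2.0]
finger_gap: 0.0467
finger_force: 53.4
```

Request:
{"name": "drive_tool", "arguments": {"commands": [[0.4,0.16,0,0,0.3],[0.8,0.32,0,0,0.3],[0.9,0.36,0,0,0.3]]}}

```text
time: 27.8
tcp_pos: [0.5412, -0.1398, 0.1147]
orientation: [[-0.298, 0.955, -0.001], [0.955, 0.298, 0.001], [0.002, -0.001, -1.0]]
contact_force: [-0.9, -0.9, -1.4]
finger_gap: 0.0466
finger_force: 53.4
```

Request:
{"name": "drive_tool", "arguments": {"commands": [[0.4,0.16,0,0,0.3],[0.8,0.32,0,0,0.3],[0.9,0.36,0,0,0.3]]}}

```text
time: 28.1
tcp_pos: [0.5493, -0.0437, 0.115]
orientation: [[-0.298, 0.955, -0.001], [0.955, 0.298, 0.001], [0.001, -0.0, -1.0]]
contact_force: [0.0, -0.6, -1.4]
finger_gap: 0.0464
finger_force: 53.4
```

Request:
{"name": "drive_tool", "arguments": {"commands": [[0.4,0.16,0,-0.047,0.3],[0.8,0.32,0,-0.094,0.3],[0.85,0.34,0,-0.141,0.3],[0.85,0.34,0,-0.188,0.3],[0.85,0.34,0,-0.235,0.3],[0.85,0.34,0,-0.282,0.3],[0.85,0.34,0,-0.329,0.3],[0.85,0.34,0,-0.376,0.3]]}}

```text
time: 28.9
tcp_pos: [0.5571, 0.0438, 0.115]
orientation: [[-0.996, 0.085, -0.0], [0.085, 0.996, -0.001], [0.0, -0.001, -1.0]]
contact_force: [-1.4, 0.6, -2.5]
finger_gap: 0.046
finger_force: 53.4
```

```bash
python3 -c "
from go import *
go(tj(-.065,.194),.02,176.75)"
```

```text
t 28.90 tcp [0.5571 0.0438 0.115 ] head 175.1 jig [np.float64(-0.1092), np.float64(0.1929)] gap 0.0460 ff 53.4 F [-1.4  0.6 -2.5]
shares [-0.442  0.023  0.95 ] turn -0.0089
```

Request:
{"name": "drive_tool", "arguments": {"commands": [[-0.44,0.023,0,-0.009,0.3],[-0.44,0.023,0,-0.009,0.3],[-0.44,0.023,0.4,-0.009,0.3],[-0.44,0.023,0.8,-0.009,0.3],[-0.44,0.023,0.96,-0.009,0.3],[-0.44,0.023,0.96,-0.009,0.3],[-0.44,0.023,0.96,-0.009,0.3]]}}

```text
time: 29.6
tcp_pos: [0.6014, 0.0426, 0.0198]
orientation: [[-0.998, 0.062, 0.001], [0.062, 0.998, -0.0], [-0.001, -0.0, -1.0]]
contact_force: [-0.4, 0.4, -1.9]
finger_gap: 0.0467
finger_force: 57.1
```

Request:
{"name": "drive_tool", "arguments": {"commands": [[-0.05,0,0.02,0,0.3],[-0.1,0,0.02,0,0.3],[-0.1,0,0.02,0,0.3]]}}

```text
time: 29.9
tcp_pos: [0.6121, 0.0424, 0.018]
orientation: [[-0.998, 0.062, 0.002], [0.062, 0.998, -0.0], [-0.002, -0.0, -1.0]]
contact_force: [0.2, -0.3, -2.4]
finger_gap: 0.0464
finger_force: 57.1
```

```bash
python3 -c "
from go import *
st()"
```

```text
t 29.90 tcp [0.6121 0.0424 0.018 ] head 176.5 jig [np.float64(-0.0542), np.float64(0.1947)] gap 0.0464 ff 57.1 F [ 0.2 -0.3 -2.4]
```

Request:
{"name": "drive_tool", "arguments": {"commands": [[-0.01,0,0.01,-0.001,0.3],[-0.03,0,0.015,-0.001,0.3],[-0.03,0,0.015,-0.001,0.3]]}}

```text
time: 30.2
tcp_pos: [0.6144, 0.0424, 0.0162]
orientation: [[-0.998, 0.059, 0.001], [0.059, 0.998, -0.0], [-0.001, -0.0, -1.0]]
contact_force: [-1.6, 0.4, 0.5]
finger_gap: 0.0464
finger_force: 57.3
```

Request:
{"name": "drive_tool", "arguments": {"commands": [[-0.02,0,0,0,0.3],[-0.03,0,0,0,0.3],[-0.03,0,0,0,0.3]]}}

```text
time: 30.5
tcp_pos: [0.6173, 0.0423, 0.0162]
orientation: [[-0.998, 0.059, 0.001], [0.059, 0.998, 0.0], [-0.001, 0.0, -1.0]]
contact_force: [-1.5, -0.2, 2.7]
finger_gap: 0.0467
finger_force: 57.5
```

Request:
{"name": "drive_tool", "arguments": {"commands": [[-0.01,0,0,0,0.3],[-0.02,0,0,0,0.3],[-0.02,0,0,0,0.3]]}}

```text
time: 30.8
tcp_pos: [0.6182, 0.0422, 0.0161]
orientation: [[-0.998, 0.058, -0.003], [0.058, 0.998, 0.0], [0.003, -0.0, -1.0]]
contact_force: [-6.5, -0.6, 7.1]
finger_gap: 0.0467
finger_force: 58.1
```

Request:
{"name": "drive_tool", "arguments": {"commands": [[0.02,0,0,0,0.3],[0.02,0,0,0,0.68],[0.02,0,0,0,0.68],[0.02,0,-0.4,0,0.68],[0.02,0,-0.7,0,0.68],[0.06,0.25,-0.7,0,0],[0.06,0.48,-0.7,0,0],[0.06,0.48,-0.7,0,0]]}}

```text
time: 31.6
tcp_pos: [0.6157, 0.0924, 0.0859]
orientation: [[-0.998, 0.056, 0.001], [0.056, 0.998, 0.001], [-0.0, 0.001, -1.0]]
contact_force: [0.1, -0.2, -0.4]
finger_gap: 0.0149
finger_force: 0.0
```

Request:
{"name": "drive_tool", "arguments": {"commands": [[0.014,0,0.1,0,0],[0.014,0,0.4,0,0],[0.014,0,0.71,0,0],[0.014,0,0.71,0,0],[0.014,-0.12,0.71,0,0],[0.014,-0.22,0.71,0,0],[0.014,-0.32,0.71,0,0],[0.014,-0.32,0.71,0,0]]}}

```text
time: 32.4
tcp_pos: [0.6136, 0.0566, 0.0165]
orientation: [[-0.998, 0.061, 0.003], [0.061, 0.998, -0.001], [-0.003, -0.0, -1.0]]
contact_force: [-0.3, 0.4, 0.1]
finger_gap: -0.0002
finger_force: 0.0
```

```bash
python3 -c "
from go import *
st()"
```

```text
t 32.40 tcp [0.6136 0.0566 0.0165] head 176.5 jig [np.float64(-0.0535), np.float64(0.209)] gap -0.0002 ff 0.0 F [-0.3  0.4  0.1]
```

Expected contact is at y = 0.206.

Request:
{"name": "drive_tool", "arguments": {"commands": [[0,-0.02,0,0,0],[0,-0.03,0,0,0],[0,-0.03,0,0,0]]}}

```text
time: 32.7
tcp_pos: [0.6125, 0.0556, 0.0151]
orientation: [[-0.998, 0.058, 0.001], [0.058, 0.998, -0.0], [-0.001, -0.0, -1.0]]
contact_force: [0.5, 0.2, 0.3]
finger_gap: -0.0005
finger_force: 0.0
```

Request:
{"name": "drive_tool", "arguments": {"commands": [[0,-0.02,0,0,0],[0,-0.03,0,0,0],[0,-0.03,0,0,0]]}}

```text
time: 33.0
tcp_pos: [0.6123, 0.0538, 0.015]
orientation: [[-0.998, 0.059, 0.001], [0.059, 0.998, 0.002], [-0.0, 0.002, -1.0]]
contact_force: [0.6, 4.7, 1.8]
finger_gap: 0.0001
finger_force: 2.4
```

```bash
python3 -c "
from go import *
st()"
```

```text
t 33.00 tcp [0.6123 0.0538 0.015 ] head 176.6 jig [np.float64(-0.0546), np.float64(0.2061)] gap 0.0001 ff 2.4 F [0.6 4.7 1.8]
```

Request:
{"name": "drive_tool", "arguments": {"commands": [[0,-0.02,0,0,0],[0,-0.02,0,0,0],[0,0.1,0,0,0],[0,0.15,-0.5,0,0],[0,0.3,-1,0,0],[0,0.8,-1,0,0],[0,1,-1,0,0]]}}

```text
time: 33.7
tcp_pos: [0.6198, 0.1552, 0.1183]
orientation: [[-0.998, 0.057, 0.006], [0.057, 0.998, 0.001], [-0.006, 0.001, -1.0]]
contact_force: [-0.5, -0.5, -0.3]
finger_gap: -0.0001
finger_force: 0.0
```

Request:
{"name": "drive_tool", "arguments": {"commands": [[0.4,0.4,-0.3,0,0],[0.8,0.8,-0.5,0,0],[1,1,-0.5,0,0]]}}

```text
time: 34.0
tcp_pos: [0.5248, 0.2583, 0.1665]
orientation: [[-0.998, 0.059, 0.003], [0.059, 0.998, -0.0], [-0.003, 0.0, -1.0]]
contact_force: [0.6, 0.3, 0.0]
finger_gap: 0.0002
finger_force: 0.0
```

Request:
{"name": "drive_tool", "arguments": {"commands": [[0.4,0.4,0,0,0],[0.8,0.8,0,0,0],[1,1,0,0,0],[1,1,0,0,0]]}}

```text
time: 34.4
tcp_pos: [0.4276, 0.3657, 0.1644]
orientation: [[-0.999, 0.053, -0.001], [0.053, 0.999, -0.0], [0.001, -0.0, -1.0]]
contact_force: [0.4, -0.6, -0.2]
finger_gap: 0.0006
finger_force: 0.0
```

```bash
python3 - <<'E'
from ov import *
M=dict(np.load('poses.npz'));J=M['jig']
N={'jig':J}
for i in range(4):
    q=w(J,[[-.0503,.024+.048*i,0]])[0];N['s%d'%i]=np.array([q[0],q[1],J[2]])
f=snap('top','t2'); g=snap('scene','s2')
O=[crop(f,[222,140,332,205],5,N),cv2.resize(crop(g,[150,150,290,265],4,{}),(550,452))]
O[1]=O[1][:, :550]; cv2.imwrite('pics/v2.png',cv2.resize(np.vstack([O[0],O[1]]),None,fx=.77,fy=.77))
E
```

```text
(no output)
```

View pics/v2.png

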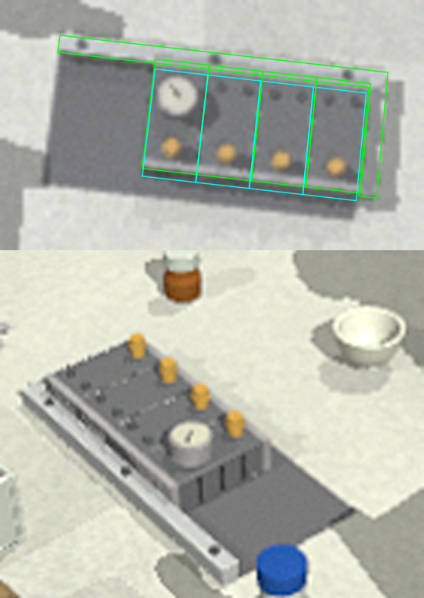

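The row looks tight and square, with all ports on the robot side and the gauge at the open end. I'll check the distance to the rail from the port centroids, plus a zoomed overlay.

```bash
python3 - <<'E'
from ov import *
M=dict(np.load('poses.npz'));J=M['jig'];N={'jig':J}
for i in range(4):
    q=w(J,[[-.050,.024+.048*i,0]])[0];N['s%d'%i]=np.array([q[0],q[1],J[2]])
for n in('t2','s2'):
    f=dict(np.load('pics/%s.npz'%n)); h=cv2.cvtColor(f['img'],cv2.COLOR_RGB2HSV)
    m=cv2.inRange(h,(8,100,90),(25,255,255)); _,_,s,c=cv2.connectedComponentsWithStats(m)
    for i in range(4):
        e=proj(f,w(J,[[-.083,.024+.048*i,.05 if n=='t2' else .041]]))[0]
        k=np.argmin(((c-e)**2).sum(1)); d=ground(f,c[k],.05 if n=='t2' else .041)[0][:2]-J[:2]
        a,b=np.cos(J[2]),np.sin(J[2]); print(n,s[k,4],'port jig',(a*d[0]+b*d[1]).round(4),(-b*d[0]+a*d[1]).round(4))
f=dict(np.load('pics/t2.npz'));g=dict(np.load('pics/s2.npz'))
cv2.imwrite('pics/v3.png',np.vstack([crop(f,[225,145,325,200],8,N)[:240],cv2.resize(crop(g,[152,168,232,235],1,{}),None,fx=5,fy=5,interpolation=cv2.INTER_CUBIC) if 0 else crop(g,[152,190,252,235],8,N)]))
E
```

```text
t2 10 port jig -0.084 0.0249
t2 12 port jig -0.0836 0.0724
t2 12 port jig -0.0831 0.1199
t2 12 port jig -0.0824 0.1678
s2 38 port jig -0.0815 0.0247
s2 37 port jig -0.0818 0.0718
s2 44 port jig -0.0812 0.12
s2 44 port jig -0.081 0.1684
```

View pics/v3.png

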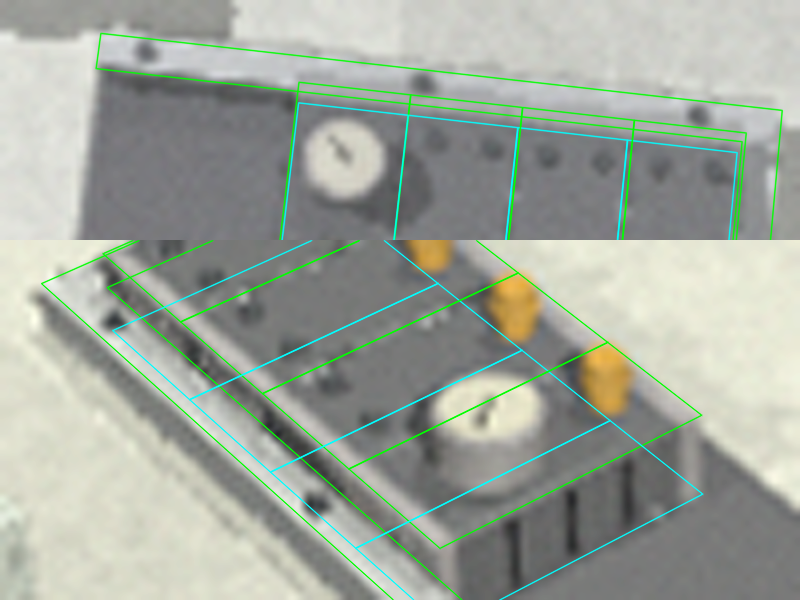

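The overlay and port positions agree in both views: ports at x ≈ −0.082 m and y ≈ 0.025, 0.072, 0.120 and 0.168 m. All modules are flush and seated, so I'm handing in.

```bash
python3 -c "
from workcell import *
print(sign_off())"
```

```text
the job is handed in; nothing more can be done
None
```

The job is handed in at about 35 s of the 72 s limit: all four modules sit tight and square in the corner, ports away from the long rail and the gauge module at the open end; port positions from both cameras are within about 2 mm of target, but no verdict came back.

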